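Throw an interlocked bench supply switch bank

ROBOT

A 6-joint arm with a two-finger parallel gripper is mounted at the origin on the work surface. World frame = base frame: x ahead of the robot, y to its left, z up, the work surface at z = 0. Lengths are in m, angles in rad, forces in N, time in s.
With the tool pointing down it reaches from about 0.35 to 0.975 m from the base axis. Payload 4.9 kg.
Tool frame: the origin (TCP) lies midway between the tips of the shut fingers; the grasp point (between the pads) lies 19 mm behind it; x points along the fingers, y is the direction in which the jaws open and shut, and the axes are right-handed (so a half turn about x gives the same grasp; the last joint's range is limited). The gripper opens to 85 mm and grips with 20 to 120 N. Pads are 22 mm wide; open, the fingers measure 114 mm over their backs; the gripper's body (76 mm by 85 mm) begins 54 mm behind the grasp point. The pads swing forward as they close: fully open they stand 13 mm farther back than shut.
Start: joints at [-1.428, 0.053, 1.613, -0, 1.476, -0.119], TCP at [0.162, -0.604, 0.231] pointing down, gripper open.
Joint ranges: [-3.01, 3.01], [-1.01, 2.22], [0.06, 2.58], [-1.02, 4.17], [0.09, 2.62], [-3.14, 3.14]. Speed limits (rad/s): [2.57, 2.57, 3.14, 3.14, 3.14, 3.14].

INTERFACE

Orientations are given as a rotation vector (axis times angle).
In Python, from station import ctrl gives the robot as it stands.
- The arm moves only by the shell command python3 -m handwheel 'ROWS' [FORCE]. ROWS is JSON, a list of rows, each a list of 3 entries, a list of its own where there are three numbers: the finger opening in m, from 0 to 0.0854, then the shift along the tool's x, y, z in m, then the turn, a rotation vector about the tool's x, y, z in degrees. In form: [[claw, [dx, dy, dz], [ax, ay, az]], ...]. A call has 1 to 10 rows; each row shifts and turns the commanded pose from where the row before left it, along the tool's axes as they then stand; what a row does not reach is not made up. A row lasts 1/12 s, in which the tool goes at most 41.7 mm and 7.16 degrees, less where a joint would pass 70% of its speed; a pose out of reach is approached as far as the arm can. A call with a gripper value outside its range is refused whole. The fingers move at their own pace and stop on an object; FORCE is the grip in N (left out, the last holds). Time passes only in rows, so rows that do not move let the fingers close. It gives the time, the measured TCP pose, the force and the opening at its end, in the units of the state.
- ctrl.get_obs(): the state, without advancing time (a new reading comes with each control period).
- ctrl.get_image(name): name is "scene" or "top" or "wrist"; returns the picture (420x560x3 uint8, red, green, blue); there is no depth.
- ctrl.camera_params(name): a dict with "vertical_fov" (degrees; the focal length in pixels is half the picture's height over the tangent of half this angle, whatever the lens; pixels are square), "cx", "cy" (the principal point, pixels), "rvec" (rotation vector, rad) and "tvec" (3), from world to camera coordinates, as OpenCV has them; the wrist camera has in their place "T_tool_cam" (4x4, takes a point from camera to tool coordinates, whose origin is the TCP and whose axes are the tool frame's). Camera axes: x right, y down, z forward; pixel columns grow to the right and rows downward; lengths in m; the calibration is good to about 2 mm. The wrist camera is an equidistant fisheye: a pixel r from the principal point sees the ray r / f radians off the axis. A picture is of the moment at which its call begins: read the wrist's pose just before it. camera_params takes no time and is no camera call.
- ctrl.finish_job(): hands the job in, once; it reports no verdict.
Trained networks look in the newest picture that a camera, given by its name, has taken for a name from the list of things; names that differ only in an ending like _2 or _b are one class to them, and where a whole thing is asked for, a point or a joint stands for the part that bears it (a point fixed in the world has none). Each returns a list of dicts, best first, with "score" (0 to 1); they miss things now and then, are a little off and sometimes report something else, mostly with a low value. They report only what shows in the picture. A call takes as long as a camera call.
- ctrl.look_for(thing, camera): "box" ([centre column, centre row, width, height] in pixels, round what is visible of it).
- ctrl.silhouettes(thing, camera): "mask" (420x560 bool, what is visible of it) and "box" ([centre column, centre row, width, height] in pixels, round what is visible of it).
- ctrl.tip_of(thing, camera): "centre" ([row, column] in pixels: a listed point, or the origin of a listed thing).
The state is a dict: "t": time; "q": joint angles; "dq": joint speeds; "effort": joint torques, N m; "tool_pos": TCP position; "tool_rot": TCP orientation; "contact_force": force on the tool from outside, world axes, zero at the start; "wrist_torque": the same for the moment, N m; "opening": finger opening in m.
Only numpy, scipy, OpenCV 4.12 (cv2) and the standard library are available. Lean on these libraries where they do the work, as an engineer would, in place of code of your own. Each camera call takes 0.05 s, during which the arm holds its last target.

TASK

Switch on the bench supply: throw the three plain feed levers fully over to their stops, away from the robot, and then the T-handled main lever as well. The levers are interlocked in an order that is not marked and differs every time: a blocked lever only gives a little and then springs against you, so feel for it, push gently, never force one past 20 N, and go on to another. Leave all four levers fully over and the other things on the bench undisturbed.

Things in the scene. Friction and masses are not known exactly. Their poses are not given: they have to be found in the camera images.
- unit: white fixed switch unit: box 250 (x) x 330 (y) x 75 mm high, four levers in a row rising from slots in its top, sockets in the face nearest the robot. Origin on the table under the line of lever pivots (housing x -115 to +135 mm, y -168 to +162 mm); x points the way the levers are thrown, away from the robot; y to the robot's left. The hand must not push it or a lever with over 20 N.
- lever_1 (a joint): feed lever 1, at unit y +110 mm (robot's left end). Steel bar, black round-ended grip on top, 22 mm thick and 50 long; 115 mm from pivot to top. Pivot at unit x 0, 55 mm above the table, axis along unit y. Value (rad): 0.45 is upright, smaller leans to the robot, larger away; starts at 0 to 0.08. Home (fully over) is 0.80 or more; soft rubber stop from 0.88, hard stop 1.05. Stays where left.
- lever_2 (a joint): feed lever 2, at unit y +40 mm, just like lever 1. Forces on all four levers: when free, a steady 2 to 4 N at the grip moves it all the way to the rubber stop, which adds about 1 N per mm of grip travel. When blocked, it is as free up to 0.14 rad, then springs back with about 1.5 N more per mm of grip travel.
- lever_3 (a joint): feed lever 3, at unit y -30 mm, just like lever 1. Interlock: one feed lever is free at first; a second comes free when that one is home, the third when the second is home, the main lever when all three are home. Which feed lever is first, second or third is unmarked, hidden and differs every time: it is found only by feeling.
- main_lever (a joint): main lever, at unit y -115 mm (robot's right end). Same bar, pivot height, joint values, forces and stops as the feed levers, but its grip is a T: a black crossbar 22 mm thick and 74 mm long along unit y, centred 104 mm from the pivot. Blocked until the three feed levers are home.
- lever_1_grip (a point): point in the grip of feed lever 1, on the lever's centre line 95 mm from its pivot.
- lever_2_grip (a point): point in the grip of feed lever 2, on the lever's centre line 95 mm from its pivot.
- lever_3_grip (a point): point in the grip of feed lever 3, on the lever's centre line 95 mm from its pivot.
- main_lever_grip (a point): point on the main lever's centre line 95 mm from its pivot, just under the middle of the crossbar.
- spool: bystander: metal solder spool, 48 mm diameter, 28 mm high, standing on the unit's top behind the levers. Origin under its centre.
- relay: bystander: black relay block 22 x 30 x 20 mm on the unit's top behind the levers. Origin under its centre.
- glue_stick: bystander: glue stick, 30 mm diameter, 95 mm high, upright on the bench. Origin under its centre.
- board: bystander: small white circuit board 60 x 60 mm, 4 mm thick with parts to 12 mm high, flat on the bench. Origin under its centre.
- screwdriver: bystander: screwdriver lying on the bench at its right, some 200 mm long, red handle.
- parts_cup: bystander: small white bowl, 60 mm wide, 45 mm high. Origin under its centre.

How it is judged:
By the outcome, as a careful person would: the job done as asked, in the order asked, and still so for the second after the job is handed in, with the robot touching nothing.
It also fails if it takes over 72 s, if anything falls off the work surface, if the arm or the gripper's body presses on something with over 40 N, if the wrist force passes 120 N, or if a joint passes its speed limit or range.

## Working session

There is one attempt and no reset: what is moved stays moved. The work goes in short steps, Python scripts to look and compute and a shell command to move; the robot and the scene stay as the last step left them, time stands still between calls to the robot, and variables do not carry over. Pictures are saved under pics/ and viewed, and the job is handed in when it is done.

```bash
ls; mkdir -p pics
python3 - <<'E'
from station import ctrl
import cv2
o=ctrl.get_obs(); print(o)
for n in ("scene","top"):
    im=ctrl.get_image(n); cv2.imwrite(f"pics/{n}0.png",im[:,:,::-1]); print(n,ctrl.camera_params(n))
print(ctrl.camera_params("wrist"))
for th in ("lever_1_grip","main_lever_grip","unit"):
    for n in ("scene","top"):
        print(th,n,ctrl.tip_of(th,n))
print(ctrl.get_obs()['t'])
E
```

```text
pics
{'t': 0.0, 'q': array([-1.42801750e+00,  5.33700503e-02,  1.61429187e+00, -5.30851419e-06,
        1.47596847e+00, -1.19027666e-01]), 'dq': array([-0.00073984,  0.00144553, -0.00038254,  0.0001688 , -0.00155197,
        0.00023751]), 'effort': array([-2.57844498e-03, -3.93696249e+01, -3.70175493e+01, -4.14195811e-04,
        7.14401656e-03,  1.53314852e-05]), 'tool_pos': array([ 0.16166051, -0.6030955 ,  0.23005609]), 'tool_rot': array([ 2.08257168,  0.2763279 , -2.08263361]), 'contact_force': array([-0.43224261, -0.85602324,  0.1225668 ]), 'wrist_torque': array([0.0192681 , 0.04509558, 0.06072343]), 'opening': 0.0850733368504231}
scene {'vertical_fov': 50.647893051240786, 'cx': 284.36852236515557, 'cy': 210.00474653995505, 'rvec': array([ 1.8908951 ,  1.82980515, -0.57952081]), 'tvec': array([-0.02491757, -0.42557041,  1.55293986])}
top {'vertical_fov': 48.521943211049795, 'cx': 284.3973799386405, 'cy': 214.95141504799392, 'rvec': array([ 2.15339404, -2.14915624,  0.16761297]), 'tvec': array([-0.02698491,  0.59161332,  1.46980404])}
{'vertical_fov': 65.70646984690485, 'cx': 274.9016707482765, 'cy': 210.56660911252507, 'T_tool_cam': array([[-6.17224406e-04, -2.67653035e-01,  9.63515164e-01,
        -1.43955352e-01],
       [ 9.99998908e-01,  1.12886684e-03,  9.54181525e-04,
        -1.44945097e-04],
       [-1.34306990e-03,  9.63514701e-01,  2.67652046e-01,
        -6.73976091e-02],
       [ 0.00000000e+00,  0.00000000e+00,  0.00000000e+00,
         1.00000000e+00]])}
lever_1_grip scene [{'centre': [175.5, 324.4], 'score': 0.61}]
lever_1_grip top []
main_lever_grip scene [{'centre': [164.1, 235.3], 'score': 0.65}]
main_lever_grip top [{'centre': [249.6, 315.2], 'score': 0.73}, {'centre': [203.2, 315.2], 'score': 0.59}]
unit scene [{'centre': [212.8, 278.0], 'score': 0.73}]
unit top [{'centre': [233.8, 278.3], 'score': 0.59}]
0.4
```

View pics/scene0.png

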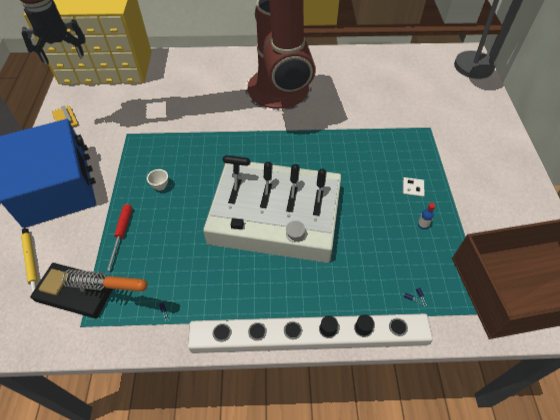

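View pics/top0.png

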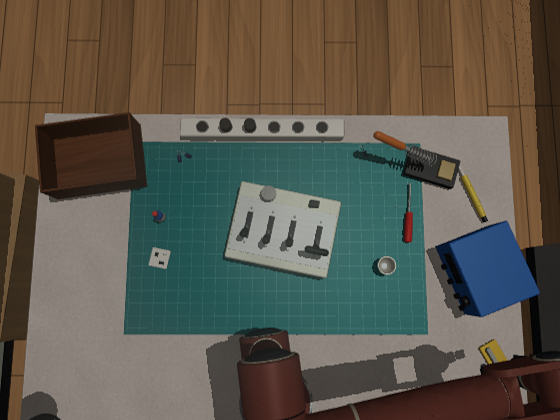

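Top view: unit centre near (285,230), four grips near (244,238), (266,243), (290,247), T at (316,251). It is yawed by about 13°. The scene view agrees: T (236,160), grips (268,168), (295,172), (322,178). Next I'll enlarge both views and collect the detections.

Run:
```python
from station import ctrl
import cv2,numpy as np
for n,(x0,y0,x1,y1) in (("scene",(195,140,355,260)),("top",(215,170,355,285))):
    im=ctrl.get_image(n)
    c=im[y0:y1,x0:x1,::-1]; cv2.imwrite(f"pics/{n}_crop.png",cv2.resize(c,None,fx=5,fy=5,interpolation=cv2.INTER_CUBIC))
    for th in ("lever_1_grip","lever_1"):
        print(n,th,[ (r['centre'],r['score']) for r in ctrl.tip_of(th,n)])
    m=ctrl.silhouettes("unit",n)
    print(n,[(r['box'],r['score']) for r in m])
    if m: np.save(f"m_{n}.npy",m[0]['mask'])
    for th in ("lever_1","main_lever"): print(th,[(r['box'],r['score']) for r in ctrl.silhouettes(th,n)])
    for th in ("spool","relay"): print(th,[(r['centre'],r['score']) for r in ctrl.tip_of(th,n)])
```

```text
scene lever_1_grip [([173.2, 318.8], 0.56)]Traceback (most recent call last):
  File "<stdin>", line 7, in <module>
ValueError: it knows: board, glue_stick, lever_1_grip, lever_2_grip, lever_3_grip, main_lever_grip, parts_cup, relay, screwdriver, spool, unit
```

View pics/scene_crop.png

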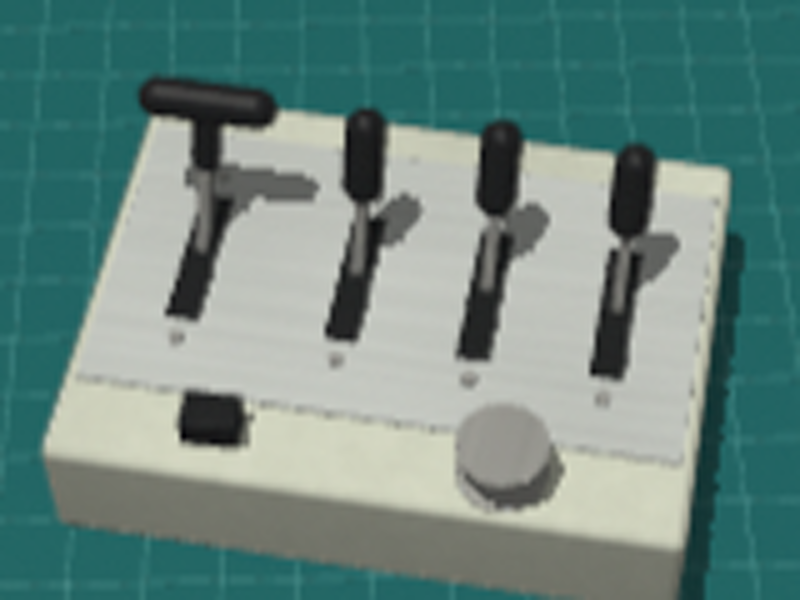

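Scene crop: grip tops are at full-picture (268,162), (295,165), (322,169); the T bar runs (224,159) to (249,161). Housing top corners are about (204,230), (332,250), (341,174).

Run:
```python
from station import ctrl
import cv2,numpy as np
n="top";x0,y0,x1,y1=215,170,355,285
im=ctrl.get_image(n)
c=im[y0:y1,x0:x1,::-1]; cv2.imwrite(f"pics/{n}_crop.png",cv2.resize(c,None,fx=5,fy=5,interpolation=cv2.INTER_CUBIC))
print(n,[ (r['centre'],r['score']) for r in ctrl.tip_of("lever_1_grip",n)])
for n in ("top","scene"):
    if n=="scene": ctrl.get_image(n)
    m=ctrl.silhouettes("unit",n)
    print(n,[(r['box'],r['score']) for r in m])
    if m: np.save(f"m_{n}.npy",m[0]['mask'])
    print([(r['centre'],r['score']) for r in ctrl.tip_of("lever_2_grip",n)])
print(ctrl.get_obs()['t'])
```

```text
top [([233.3, 244.6], 0.62)]
top [([282.1, 228.9, 119.1, 96.1], 0.77)]
[([239.0, 268.7], 0.62)]
scene [([271.0, 210.3, 137.4, 110.1], 0.62), ([426.9, 217.6, 15.3, 23.5], 0.48)]
[([172.9, 296.3], 0.47)]
0.85
```

View pics/top_crop.png

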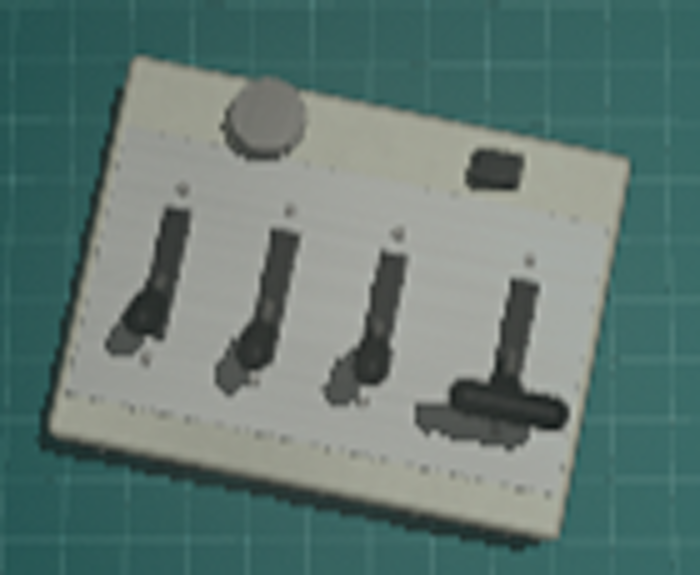

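Top crop: housing corners at crop (135,58), (629,158), (557,538), (50,433); grips (148,312), (256,345), (373,360); T centre (510,405). I'll fit the unit pose and lever angles to both views.

```bash
cat > h.py <<'E'
import numpy as np,cv2
from station import ctrl
from scipy.spatial.transform import Rotation as R
def K(p): 
    f=210/np.tan(np.radians(p['vertical_fov'])/2); return np.array([[f,0,p['cx']],[0,f,p['cy']],[0,0,1.]])
P={n:ctrl.camera_params(n) for n in("scene","top")}
def proj(n,X):
    p=P[n]; return cv2.projectPoints(np.asarray(X,float).reshape(-1,3),p['rvec'],p['tvec'],K(p),None)[0][:,0]
YL=[.110,.040,-.030,-.115]
def U2W(u,X):
    c,s=np.cos(u[2]),np.sin(u[2]); X=np.asarray(X,float).reshape(-1,3)
    return np.c_[u[0]+c*X[:,0]-s*X[:,1],u[1]+s*X[:,0]+c*X[:,1],X[:,2]]
def lev(u,i,th,r):
    a=th-.45; return U2W(u,[r*np.sin(a),YL[i],.055+r*np.cos(a)])[0]
E
python3 - <<'E'
from h import *
from scipy.optimize import least_squares
C=[[.135,.162,.075],[.135,-.168,.075],[-.115,-.168,.075],[-.115,.162,.075]]
tp=np.array([[135,58],[629,158],[557,538],[50,433]])/5+[215,170]
sc=np.array([[685,550],[45,450],[730,168]])/5+[195,140]; sci=[0,1,3]
gt=np.array([[148,312],[256,345],[373,360],[510,405]])/5+[215,170]
gs=np.array([[632,192],[500,168],[364,155],[208,100]])/5+[195,140]
r=[.09]*3+[.104]
def res(v,cams=("top","scene"),parts=False):
    u=v[:3];e=[]
    g=[lev(u,i,v[3+i],r[i]) for i in range(4)]
    if "top" in cams: e+=[proj("top",U2W(u,C))-tp, proj("top",g)-gt]
    if "scene" in cams: e+=[proj("scene",U2W(u,C))[sci]-sc, proj("scene",g)-gs]
    return e if parts else np.concatenate(e).ravel()
for c in (("top","scene"),("top",),("scene",)):
    s=least_squares(res,[.5,0,-.2,0,0,0,0],args=(c,)); print(c,s.x.round(4),np.sqrt(np.mean(s.fun**2)))
    if len(c)==2: v=s.x; np.save("u.npy",v); [print(x.round(1).tolist()) for x in res(v,parts=True)]
for i in range(4): print(i+1,lev(v[:3],i,v[3+i],.095).round(4))
print("x axis",np.cos(v[2]),np.sin(v[2]),np.degrees(v[2]))
E
```

```text
('top', 'scene') [ 5.344e-01 -1.530e-02 -2.016e-01  8.600e-02  8.600e-03  7.210e-02
  3.000e-04] 0.8970859165286884
[[-1.8, -1.4], [0.4, -0.8], [0.1, 0.6], [-1.9, 0.1]]
[[-1.2, -0.3], [-0.5, -0.1], [-0.8, -0.2], [-1.1, 0.2]]
[[-0.2, -0.6], [-2.6, 0.2], [0.2, -1.0]]
[[-0.7, -0.3], [-0.9, -0.3], [-0.7, -0.3], [-0.7, 0.5]]
('top',) [ 0.5334 -0.0179 -0.2014  0.0884  0.0147  0.0773  0.0178] 0.6582237389732557
('scene',) [ 0.5353 -0.0133 -0.2031  0.0892  0.0094  0.0784 -0.0292] 0.6303045257591043
1 [0.5233 0.0992 0.1438]
2 [0.5027 0.032  0.1409]
3 [ 0.4941 -0.0377  0.1433]
4 [ 0.471  -0.1197  0.1406]
x axis 0.979746765658465 -0.20024054330174257 -11.551025698647882
```

```bash
cat >> h.py <<'E'
V=np.load("u.npy") if __import__("os").path.exists("u.npy") else None
def st():
    o=ctrl.get_obs(); M=R.from_rotvec(o['tool_rot']).as_matrix()
    c,s=np.cos(V[2]),np.sin(V[2]); A=np.array([[c,-s,0],[s,c,0],[0,0,1]])
    pu=A.T@(o['tool_pos']-[V[0],V[1],0])
    print("t",round(o['t'],2),"unit-frame tcp mm",(pu*1e3).round(1),"F unit",(A.T@o['contact_force']).round(2),"open",round(o['opening'],3))
    print("tool axes in unit:",(A.T@M).round(3).tolist())
    return o,M,A,pu
def go(x,y,z):
    "tool-frame shift mm and turn deg to reach unit-frame target, tool down, z=+unit x or as near"
    o,M,A,pu=st()
    T=np.array([[0,0,1],[0,1,0],[-1,0,0]],float)
    best=min((A@T,A@T@np.diag([1,-1,-1])),key=lambda t:R.from_matrix(M.T@t).magnitude())
    print("shift tool mm (now axes)",(M.T@A@(np.array([x,y,z])-pu*1e3)).round(1),"turn",np.degrees(R.from_matrix(M.T@best).as_rotvec()).round(2))
E
python3 -c "
from h import *
go(-90,-30,230)"
```

```text
t 0.85 unit-frame tcp mm [-247.3 -651.1  231.3] F unit [ 0.25 -0.57  0.21] open 0.086
tool axes in unit: [[0.0, 0.447, -0.895], [-0.0, -0.895, -0.447], [-1.0, 0.0, -0.0]]
shift tool mm (now axes) [   1.3 -485.2 -418.4] turn [26.55 -0.   -0.  ]
```

```bash
python3 -m handwheel '[[0,[-0.025,0,0],[6.64,0,0]],[0,[-0.025,0,0],[6.64,0,0]],[0,[-0.025,0,0],[6.64,0,0]],[0,[-0.025,0,0],[6.64,0,0]],[0,[0,-0.035,-0.005],[0,0,0]],[0,[0,-0.035,-0.005],[0,0,0]],[0,[0,-0.035,-0.005],[0,0,0]],[0,[0,-0.035,-0.01],[0,0,0]],[0,[0,-0.035,-0.01],[0,0,0]],[0,[0,-0.035,-0.01],[0,0,0]]]' 60
python3 -c "
from h import *
go(-95,-30,230)"
```

```text
t: 1.68
tool_pos: [0.2483, -0.4054, 0.3314]
tool_rot: [-2.115, 0.215, 2.115]
contact_force: [0.0, 0.0, -0.2]
opening: -0.0002
t 1.68 unit-frame tcp mm [-202.3 -439.5  331.4] F unit [ 0.03  0.05 -0.18] open -0.0
tool axes in unit: [[0.0, -0.001, -1.0], [-0.0, -1.0, 0.001], [-1.0, 0.0, -0.0]]
shift tool mm (now axes) [ 101.3 -409.6 -106.9] turn [-0.05 -0.02 -0.02]
```

```bash
python3 -m handwheel '[[0,[0,-0.036,-0.009],[0,0,0]],[0,[0,-0.036,-0.009],[0,0,0]],[0,[0,-0.036,-0.009],[0,0,0]],[0,[0,-0.036,-0.009],[0,0,0]],[0,[0,-0.036,-0.009],[0,0,0]],[0,[0,-0.036,-0.009],[0,0,0]],[0,[0,-0.036,-0.009],[0,0,0]],[0,[0,-0.036,-0.009],[0,0,0]],[0,[0,-0.036,-0.009],[0,0,0]],[0,[0,-0.036,-0.009],[0,0,0]]]'
python3 -c "
from h import *
go(-95,-30,135)"
```

```text
t: 2.52
tool_pos: [0.4086, -0.0704, 0.3317]
tool_rot: [-2.117, 0.215, 2.114]
contact_force: [0.7, -0.1, -0.1]
opening: 0.0005
t 2.52 unit-frame tcp mm [-112.3  -79.2  331.7] F unit [ 0.67  0.01 -0.14] open 0.0
tool axes in unit: [[0.001, -0.0, -1.0], [-0.0, -1.0, 0.0], [-1.0, 0.0, -0.001]]
shift tool mm (now axes) [196.7 -49.2 -17. ] turn [-0.01 -0.08 -0.01]
```

```bash
python3 -m handwheel '[[0,[0,-0.025,-0.006],[0,0,0]],[0,[0,-0.024,-0.006],[0,0,0]],[0,[0.033,0,0],[0,0,0]],[0,[0.033,0,0],[0,0,0]],[0,[0.033,0,0],[0,0,0]],[0,[0.033,0,0],[0,0,0]],[0,[0.033,0,0],[0,0,0]],[0,[0.032,0,0],[0,0,0]],[0,[0,0,0],[0,0,0]]]'
python3 - <<'E'
from h import *
go(-72,-30,135)
im=ctrl.get_image("wrist"); cv2.imwrite("pics/w1.png",im[:,:,::-1])
im=ctrl.get_image("scene"); cv2.imwrite("pics/s1.png",cv2.resize(im[120:270,180:380,::-1],None,fx=4,fy=4))
E
```

```text
t: 3.27
tool_pos: [0.425, -0.0255, 0.1272]
tool_rot: [-2.101, 0.212, 2.128]
contact_force: [-0.6, -0.1, -0.6]
opening: -0.0002
t 3.27 unit-frame tcp mm [-105.2  -31.9  127.2] F unit [-0.54 -0.17 -0.55] open -0.0
tool axes in unit: [[-0.013, -0.0, -1.0], [0.0, -1.0, 0.0], [-1.0, -0.0, 0.013]]
shift tool mm (now axes) [ -8.2  -1.9 -33.1] turn [-0.01  0.74  0.03]
```

View pics/w1.png

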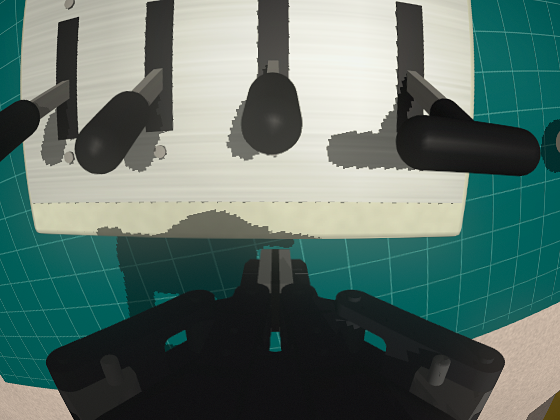

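View pics/s1.png

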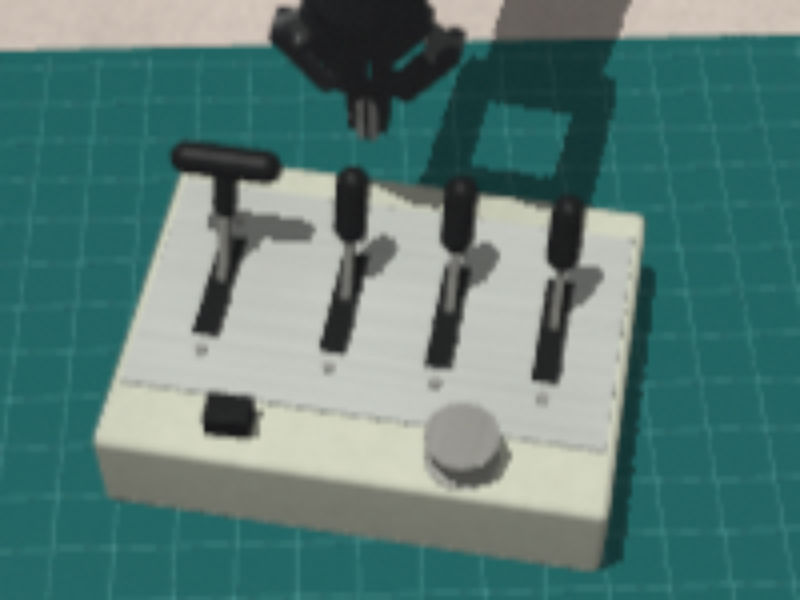

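The fingers (wrist column 275) are in line with grip 3 (column 272). The T is at column 470, and nothing has been touched. Now I'll move toward grip 3.

```bash
python3 -m handwheel '[[0,[-0.002,-0.001,-0.01],[0,0,0]],[0,[0,-0.001,-0.01],[0,0,0]],[0,[0,0,0],[0,0,0]],[0,[0,0,0],[0,0,0]]]'
python3 -c "
from h import *
go(-62,-30,135)"
```

```text
t: 3.7
tool_pos: [0.4515, -0.0292, 0.1393]
tool_rot: [-2.12, 0.215, 2.111]
contact_force: [-0.2, -0.6, -0.7]
opening: -0.0002
t 3.7 unit-frame tcp mm [-78.5 -30.1 139.3] F unit [-0.07 -0.66 -0.69] open -0.0
tool axes in unit: [[0.004, -0.0, -1.0], [-0.0, -1.0, 0.0], [-1.0, 0.0, -0.004]]
shift tool mm (now axes) [  4.3  -0.1 -16.4] turn [-0.01 -0.24 -0.01]
```

```bash
python3 -m handwheel '[[0,[0.002,0,-0.004],[0,0,0]],[0,[0.002,0,-0.004],[0,0,0]],[0,[0,0,-0.004],[0,0,0]],[0,[0,0,-0.004],[0,0,0]],[0,[0,0,0],[0,0,0]],[0,[0,0,0],[0,0,0]]]'
python3 -c "
from h import *
st()"
python3 -m handwheel '[[0,[0,0,-0.003],[0,0,0]],[0,[0,0,-0.003],[0,0,0]],[0,[0,0,0],[0,0,0]],[0,[0,0,0],[0,0,0]]]'
python3 -c "
from h import *
st()"
```

```text
t: 4.2
tool_pos: [0.4656, -0.032, 0.1322]
tool_rot: [-2.115, 0.214, 2.116]
contact_force: [-0.1, 0.4, -0.8]
opening: 0.0003
t 4.2 unit-frame tcp mm [-64.1 -30.1 132.2] F unit [-0.14  0.36 -0.8 ] open 0.0
tool axes in unit: [[-0.0, -0.0, -1.0], [0.0, -1.0, 0.0], [-1.0, -0.0, 0.0]]
t: 4.53
tool_pos: [0.4713, -0.0332, 0.1321]
tool_rot: [-2.115, 0.214, 2.116]
contact_force: [-0.1, 0.0, 0.2]
opening: 0.0002
t 4.53 unit-frame tcp mm [-58.3 -30.1 132.1] F unit [-0.15  0.01  0.16] open 0.0
tool axes in unit: [[-0.001, -0.0, -1.0], [-0.0, -1.0, 0.0], [-1.0, 0.0, 0.001]]
```

```bash
python3 -m handwheel '[[0,[0,0,-0.003],[0,0,0]],[0,[0,0,-0.003],[0,0,0]],[0,[0,0,0],[0,0,0]]]'
python3 -c "
from h import *
st()"
python3 -m handwheel '[[0,[0,0,-0.003],[0,0,0]],[0,[0,0,-0.003],[0,0,0]],[0,[0,0,0],[0,0,0]]]'
python3 -c "
from h import *
st()"
```

```text
t: 4.78
tool_pos: [0.4777, -0.0344, 0.1324]
tool_rot: [-2.116, 0.214, 2.115]
contact_force: [-1.8, 0.2, 1.2]
opening: -0.0003
t 4.78 unit-frame tcp mm [-51.8 -30.1 132.4] F unit [-1.78 -0.16  1.16] open -0.0
tool axes in unit: [[0.0, -0.0, -1.0], [0.0, -1.0, 0.0], [-1.0, -0.0, -0.0]]
t: 5.03
tool_pos: [0.4838, -0.0357, 0.1324]
tool_rot: [-2.116, 0.214, 2.114]
contact_force: [-1.1, 1.0, 1.2]
opening: 0.0001
t 5.03 unit-frame tcp mm [-45.6 -30.1 132.4] F unit [-1.31  0.73  1.25] open 0.0
tool axes in unit: [[0.001, -0.0, -1.0], [0.0, -1.0, 0.0], [-1.0, -0.0, -0.001]]
```

```bash
python3 -m handwheel '[[0,[0,0,-0.002],[0,0,0]],[0,[0,0,-0.002],[0,0,0]],[0,[0,0,0],[0,0,0]]]'
python3 -c "
from h import *
st()"
python3 -m handwheel '[[0,[0,0,-0.002],[0,0,0]],[0,[0,0,0],[0,0,0]]]'
python3 -c "
from h import *
st()"
```

```text
t: 5.28
tool_pos: [0.4875, -0.0365, 0.1324]
tool_rot: [-2.116, 0.214, 2.115]
contact_force: [-1.3, 0.6, 1.5]
opening: -0.0002
t 5.28 unit-frame tcp mm [-41.8 -30.1 132.4] F unit [-1.4   0.3   1.47] open -0.0
tool axes in unit: [[0.001, -0.0, -1.0], [0.0, -1.0, 0.0], [-1.0, -0.0, -0.001]]
t: 5.45
tool_pos: [0.4893, -0.0368, 0.1324]
tool_rot: [-2.116, 0.214, 2.115]
contact_force: [-2.3, 0.4, 1.7]
opening: -0.0004
t 5.45 unit-frame tcp mm [-39.9 -30.1 132.4] F unit [-2.34 -0.03  1.7 ] open -0.0
tool axes in unit: [[0.0, -0.0, -1.0], [0.0, -1.0, 0.0], [-1.0, -0.0, -0.0]]
```

```bash
for k in 1 2; do :; done; python3 -m handwheel '[[0,[0,0,-0.002],[0,0,0]],[0,[0,0,-0.002],[0,0,0]],[0,[0,0,0],[0,0,0]]]'
python3 -c "
from h import *
st()"
python3 -m handwheel '[[0,[0,0,-0.002],[0,0,0]],[0,[0,0,-0.001],[0,0,0]],[0,[0,0,0],[0,0,0]]]'
python3 - <<'E'
from h import *
st()
im=ctrl.get_image("wrist"); cv2.imwrite("pics/w2.png",im[:,:,::-1])
E
```

```text
t: 5.7
tool_pos: [0.4933, -0.0377, 0.1324]
tool_rot: [-2.116, 0.214, 2.115]
contact_force: [-1.7, 0.5, 1.8]
opening: 0.0
t 5.7 unit-frame tcp mm [-35.8 -30.1 132.4] F unit [-1.75  0.19  1.8 ] open 0.0
tool axes in unit: [[0.001, -0.0, -1.0], [0.0, -1.0, 0.0], [-1.0, -0.0, -0.001]]
t: 5.95
tool_pos: [0.4962, -0.0382, 0.1324]
tool_rot: [-2.116, 0.214, 2.115]
contact_force: [-1.5, 0.9, 0.4]
opening: -0.0001
t 5.95 unit-frame tcp mm [-32.9 -30.1 132.4] F unit [-1.63  0.57  0.4 ] open -0.0
tool axes in unit: [[0.0, -0.0, -1.0], [0.0, -1.0, 0.0], [-1.0, -0.0, -0.0]]
```

View pics/w2.png

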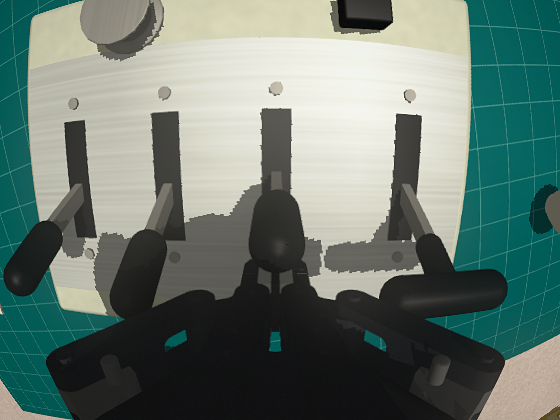

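Lever 3 (grip at wrist (276,230)) has moved about 21 mm at only 2 N, so it is the free one. I'll keep pushing, checking force as I go.

```bash
python3 -m handwheel '[[0,[0,0,-0.003],[0,0,0]],[0,[0,0,-0.003],[0,0,0]],[0,[0,0,-0.003],[0,0,0]],[0,[0,0,0],[0,0,0]]]'
python3 -m handwheel '[[0,[0,0,-0.004],[0,0,0]],[0,[0,0,-0.004],[0,0,0]],[0,[0,0,-0.004],[0,0,0]],[0,[0,0,0],[0,0,0]]]'
python3 -m handwheel '[[0,[0,0,-0.004],[0,0,0]],[0,[0,0,-0.004],[0,0,0]],[0,[0,0,-0.004],[0,0,0]],[0,[0,0,0],[0,0,0]]]'
python3 -c "
from h import *
st()"
```

```text
t: 6.33
tool_pos: [0.5054, -0.0401, 0.1324]
tool_rot: [-2.116, 0.214, 2.114]
contact_force: [0.3, 1.1, -0.2]
opening: 0.0002
t: 6.67
tool_pos: [0.5173, -0.0426, 0.1324]
tool_rot: [-2.116, 0.214, 2.114]
contact_force: [-0.9, -0.3, 0.5]
opening: 0.0004
t: 7.0
tool_pos: [0.5286, -0.0449, 0.1318]
tool_rot: [-2.115, 0.214, 2.115]
contact_force: [-1.0, -0.2, 0.0]
opening: 0.0003
t 7.0 unit-frame tcp mm [  0.2 -30.1 131.8] F unit [-0.95 -0.42  0.02] open 0.0
tool axes in unit: [[-0.0, -0.0, -1.0], [0.0, -1.0, 0.0], [-1.0, -0.0, 0.0]]
```

```bash
python3 -m handwheel '[[0,[0,0,-0.003],[0,0,0]],[0,[0,0,-0.003],[0,0,0]],[0,[0,0,-0.002],[0,0,0]],[0,[0,0,0],[0,0,0]]]'
python3 -m handwheel '[[0,[0,0,-0.002],[0,0,0]],[0,[0,0,-0.002],[0,0,0]],[0,[0,0,0],[0,0,0]]]'
python3 -m handwheel '[[0,[0,0,-0.002],[0,0,0]],[0,[0,0,-0.002],[0,0,0]],[0,[0,0,0],[0,0,0]]]'
python3 - <<'E'
from h import *
st()
im=ctrl.get_image("scene"); cv2.imwrite("pics/s2.png",cv2.resize(im[120:270,180:380,::-1],None,fx=4,fy=4))
im=ctrl.get_image("wrist"); cv2.imwrite("pics/w3.png",im[:,:,::-1])
E
```

```text
t: 7.33
tool_pos: [0.5362, -0.0464, 0.132]
tool_rot: [-2.115, 0.214, 2.115]
contact_force: [-1.8, 0.1, -0.1]
opening: 0.0
t: 7.58
tool_pos: [0.5404, -0.0472, 0.1324]
tool_rot: [-2.116, 0.214, 2.115]
contact_force: [-1.4, -0.1, -1.4]
opening: -0.0
t: 7.83
tool_pos: [0.5442, -0.048, 0.1324]
tool_rot: [-2.115, 0.214, 2.115]
contact_force: [-3.0, 1.2, -0.0]
opening: 0.0001
t 7.83 unit-frame tcp mm [ 16.1 -30.1 132.4] F unit [-3.2   0.54 -0.04] open 0.0
tool axes in unit: [[0.0, -0.0, -1.0], [0.0, -1.0, 0.0], [-1.0, -0.0, -0.0]]
```

View pics/s2.png

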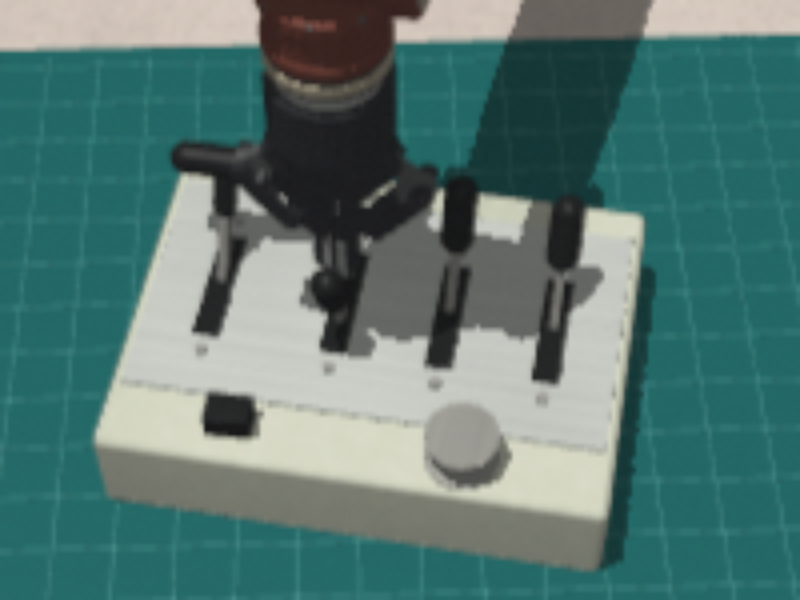

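View pics/w3.png

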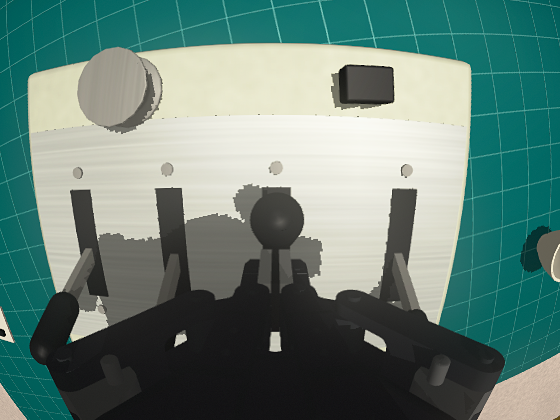

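Lever 3 leans well over (wrist grip end at (277,220)) with the others still back. The force is starting to rise, so I'll step on in 2 mm increments to the rubber stop.

```bash
python3 -m handwheel '[[0,[0,0,-0.002],[0,0,0]],[0,[0,0,0],[0,0,0]],[0,[0,0,0],[0,0,0]]]'
python3 -m handwheel '[[0,[0,0,-0.002],[0,0,0]],[0,[0,0,0],[0,0,0]],[0,[0,0,0],[0,0,0]]]'
python3 - <<'E'
from h import *
st()
E
```

```text
t: 8.18
tool_pos: [0.5455, -0.0483, 0.1321]
tool_rot: [-2.114, 0.214, 2.116]
contact_force: [-4.7, 0.8, -0.9]
opening: -0.0
t: 8.43
tool_pos: [0.5469, -0.0486, 0.1317]
tool_rot: [-2.112, 0.214, 2.118]
contact_force: [-5.3, 1.4, -0.7]
opening: -0.0004
t 8.43 unit-frame tcp mm [ 18.9 -30.1 131.7] F unit [-5.51  0.27 -0.71] open -0.0
tool axes in unit: [[-0.003, -0.0, -1.0], [-0.0, -1.0, 0.0], [-1.0, 0.0, 0.003]]
```

Force climbs about 1.2 N per mm to 5.5 N, which is the rubber stop, so lever 3 is home. I'll back off and go to lever 2.

```bash
python3 -m handwheel '[[0,[0,0,0.02],[0,0,0]],[0,[0,0,0.034],[0,0,0]],[0,[0,0,0.034],[0,0,0]],[0,[0,-0.035,0.01],[0,0,0]],[0,[0,-0.035,0.0],[0,0,0]],[0,[0,0,0],[0,0,0]],[0,[0,0,0],[0,0,0]]]'
python3 - <<'E'
from h import *
go(-64,40,132)
im=ctrl.get_image("wrist"); cv2.imwrite("pics/w4.png",im[:,:,::-1])
E
```

```text
t: 9.02
tool_pos: [0.4671, 0.0404, 0.1335]
tool_rot: [-2.122, 0.211, 2.112]
contact_force: [-0.6, 0.7, 0.3]
opening: -0.0002
t 9.02 unit-frame tcp mm [-77.1  41.2 133.5] F unit [-0.73  0.58  0.29] open -0.0
tool axes in unit: [[0.004, 0.003, -1.0], [0.0, -1.0, -0.003], [-1.0, -0.0, -0.004]]
shift tool mm (now axes) [  1.5   1.2 -13.1] turn [ 0.17 -0.24  0.01]
```

View pics/w4.png

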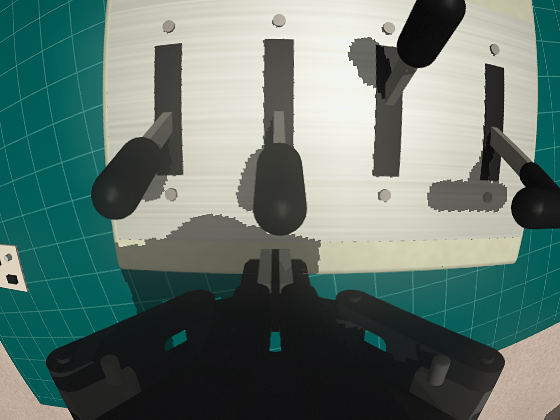

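Lever 3 has stayed over (wrist (430,30)). Lever 2 (280,190) is in line with the fingers (275), so I'll push it gently.

```bash
python3 -m handwheel '[[0,[0,0,-0.006],[0,0,0]],[0,[0,0,-0.005],[0,0,0]],[0,[0,0,-0.004],[0,0,0]],[0,[0,0,-0.004],[0,0,0]],[0,[0,0,-0.004],[0,0,0]],[0,[0,0,0],[0,0,0]]]'
python3 -m handwheel '[[0,[0,0,-0.003],[0,0,0]],[0,[0,0,-0.003],[0,0,0]],[0,[0,0,0],[0,0,0]]]'
python3 -c "
from h import *
st()"
python3 -m handwheel '[[0,[0,0,-0.002],[0,0,0]],[0,[0,0,-0.002],[0,0,0]],[0,[0,0,0],[0,0,0]],[0,[0,0,0],[0,0,0]]]'
python3 -c "
from h import *
st()"
```

```text
t: 9.57
tool_pos: [0.4891, 0.0342, 0.1321]
tool_rot: [-2.115, 0.215, 2.114]
contact_force: [0.0, 0.4, -1.3]
opening: 0.0002
t: 9.82
tool_pos: [0.4941, 0.0335, 0.1322]
tool_rot: [-2.114, 0.214, 2.117]
contact_force: [-3.9, 0.4, 1.7]
opening: 0.0002
t 9.82 unit-frame tcp mm [-49.3  39.8 132.2] F unit [-3.88 -0.42  1.71] open 0.0
tool axes in unit: [[-0.001, -0.0, -1.0], [-0.0, -1.0, 0.0], [-1.0, 0.0, 0.001]]
t: 10.15
tool_pos: [0.4969, 0.0331, 0.1321]
tool_rot: [-2.111, 0.214, 2.119]
contact_force: [-8.6, -0.6, 5.5]
opening: -0.0
t 10.15 unit-frame tcp mm [-46.5  39.9 132.1] F unit [-8.27 -2.26  5.48] open -0.0
tool axes in unit: [[-0.004, 0.0, -1.0], [-0.0, -1.0, -0.0], [-1.0, 0.0, 0.004]]
```

Lever 2 springs back: 4 N, then 8.3 N within 3 mm, so it is blocked. I'll back off and try lever 1.

```bash
python3 -m handwheel '[[0,[0,0,0.02],[0,0,0]],[0,[0,0,0.015],[0,0,0]],[0,[0,-0.035,0],[0,0,0]],[0,[0,-0.035,0.0],[0,0,0]],[0,[0,0,0],[0,0,0]],[0,[0,0,0],[0,0,0]]]'
python3 - <<'E'
from h import *
go(-64,110,132)
im=ctrl.get_image("wrist"); cv2.imwrite("pics/w5.png",im[:,:,::-1])
E
```

```text
t: 10.65
tool_pos: [0.4785, 0.1096, 0.1325]
tool_rot: [-2.119, 0.211, 2.115]
contact_force: [0.0, 0.3, 0.3]
opening: -0.0003
t 10.65 unit-frame tcp mm [-79.8 111.2 132.5] F unit [-0.01  0.3   0.31] open -0.0
tool axes in unit: [[0.002, 0.003, -1.0], [0.0, -1.0, -0.003], [-1.0, -0.0, -0.002]]
shift tool mm (now axes) [  0.5   1.2 -15.8] turn [ 0.16 -0.11  0.01]
```

View pics/w5.png

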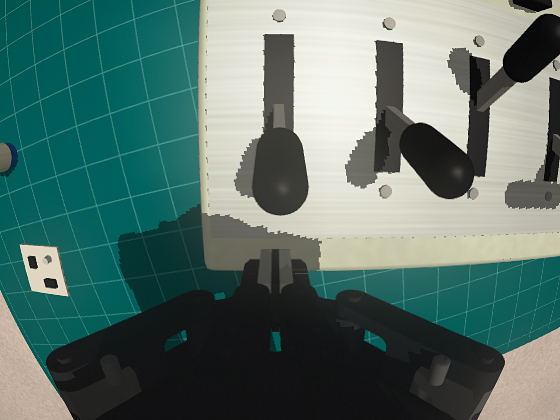

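Lever 1 (grip at (280,170)) is in line with the fingers at 275. I'll push gently.

```bash
python3 -m handwheel '[[0,[0,0,-0.007],[0,0,0]],[0,[0,0,-0.006],[0,0,0]],[0,[0,0,-0.005],[0,0,0]],[0,[0,0,-0.005],[0,0,0]],[0,[0,0,-0.004],[0,0,0]],[0,[0,0,0],[0,0,0]]]'
python3 -m handwheel '[[0,[0,0,-0.003],[0,0,0]],[0,[0,0,-0.003],[0,0,0]],[0,[0,0,0],[0,0,0]]]'
python3 -c "
from h import *
st()"
python3 -m handwheel '[[0,[0,0,-0.002],[0,0,0]],[0,[0,0,-0.002],[0,0,0]],[0,[0,0,0],[0,0,0]],[0,[0,0,0],[0,0,0]]]'
python3 -c "
from h import *
st()"
```

```text
t: 11.2
tool_pos: [0.505, 0.1024, 0.1322]
tool_rot: [-2.115, 0.215, 2.115]
contact_force: [-0.0, 0.4, -0.3]
opening: 0.0003
t: 11.45
tool_pos: [0.5106, 0.1017, 0.1323]
tool_rot: [-2.116, 0.214, 2.115]
contact_force: [-1.1, -0.1, 1.1]
opening: -0.0
t 11.45 unit-frame tcp mm [-46.8 109.9 132.3] F unit [-1.07 -0.31  1.07] open -0.0
tool axes in unit: [[0.0, -0.0, -1.0], [-0.0, -1.0, 0.0], [-1.0, 0.0, -0.0]]
t: 11.78
tool_pos: [0.5144, 0.101, 0.1324]
tool_rot: [-2.116, 0.214, 2.114]
contact_force: [-2.0, 0.0, 1.5]
opening: 0.0002
t 11.78 unit-frame tcp mm [-42.9 110.  132.4] F unit [-1.92 -0.36  1.49] open 0.0
tool axes in unit: [[0.001, -0.0, -1.0], [0.0, -1.0, 0.0], [-1.0, -0.0, -0.001]]
```

```bash
python3 -m handwheel '[[0,[0,0,-0.002],[0,0,0]],[0,[0,0,-0.002],[0,0,0]],[0,[0,0,0],[0,0,0]],[0,[0,0,0],[0,0,0]]]'
python3 -m handwheel '[[0,[0,0,-0.002],[0,0,0]],[0,[0,0,-0.002],[0,0,0]],[0,[0,0,0],[0,0,0]],[0,[0,0,0],[0,0,0]]]'
python3 -c "
from h import *
st()"
```

```text
t: 12.12
tool_pos: [0.5184, 0.1002, 0.1323]
tool_rot: [-2.116, 0.214, 2.114]
contact_force: [-1.3, 0.4, 0.4]
opening: 0.0002
t: 12.45
tool_pos: [0.5223, 0.0993, 0.1323]
tool_rot: [-2.116, 0.214, 2.114]
contact_force: [-1.5, 0.2, 0.2]
opening: 0.0
t 12.45 unit-frame tcp mm [-34.9 109.9 132.3] F unit [-1.52 -0.13  0.16] open 0.0
tool axes in unit: [[0.001, -0.0, -1.0], [0.0, -1.0, 0.0], [-1.0, -0.0, -0.001]]
```

Lever 1 is free. I'll carry it over.

```bash
python3 -m handwheel '[[0,[0,0,-0.004],[0,0,0]],[0,[0,0,-0.004],[0,0,0]],[0,[0,0,-0.004],[0,0,0]],[0,[0,0,0],[0,0,0]]]'
python3 -m handwheel '[[0,[0,0,-0.004],[0,0,0]],[0,[0,0,-0.004],[0,0,0]],[0,[0,0,-0.004],[0,0,0]],[0,[0,0,0],[0,0,0]]]'
python3 -m handwheel '[[0,[0,0,-0.004],[0,0,0]],[0,[0,0,-0.004],[0,0,0]],[0,[0,0,-0.004],[0,0,0]],[0,[0,0,0],[0,0,0]]]'
python3 -m handwheel '[[0,[0,0,-0.004],[0,0,0]],[0,[0,0,-0.003],[0,0,0]],[0,[0,0,0],[0,0,0]],[0,[0,0,0],[0,0,0]]]'
python3 -m handwheel '[[0,[0,0,-0.003],[0,0,0]],[0,[0,0,-0.002],[0,0,0]],[0,[0,0,0],[0,0,0]],[0,[0,0,0],[0,0,0]]]'
python3 -c "
from h import *
st()"
```

```text
t: 12.78
tool_pos: [0.5347, 0.0968, 0.1324]
tool_rot: [-2.116, 0.214, 2.114]
contact_force: [0.5, -0.7, -0.2]
opening: 0.0
t: 13.12
tool_pos: [0.5463, 0.0944, 0.1324]
tool_rot: [-2.116, 0.214, 2.114]
contact_force: [-1.5, -0.1, 1.4]
opening: 0.0
t: 13.45
tool_pos: [0.5578, 0.092, 0.1318]
tool_rot: [-2.115, 0.214, 2.115]
contact_force: [-1.1, 0.1, 0.1]
opening: -0.0004
t: 13.78
tool_pos: [0.5645, 0.0907, 0.1322]
tool_rot: [-2.116, 0.214, 2.114]
contact_force: [-0.6, 0.5, 0.7]
opening: -0.0001
t: 14.12
tool_pos: [0.5693, 0.0897, 0.1325]
tool_rot: [-2.116, 0.214, 2.114]
contact_force: [-0.9, 0.7, -1.0]
opening: -0.0003
t 14.12 unit-frame tcp mm [ 13.1 109.9 132.5] F unit [-1.04  0.54 -1.05] open -0.0
tool axes in unit: [[0.001, -0.0, -1.0], [0.0, -1.0, 0.0], [-1.0, -0.0, -0.001]]
```

```bash
python3 -m handwheel '[[0,[0,0,-0.003],[0,0,0]],[0,[0,0,0],[0,0,0]],[0,[0,0,0],[0,0,0]]]'
python3 -m handwheel '[[0,[0,0,-0.002],[0,0,0]],[0,[0,0,0],[0,0,0]],[0,[0,0,0],[0,0,0]]]'
python3 -m handwheel '[[0,[0,0,-0.002],[0,0,0]],[0,[0,0,0],[0,0,0]],[0,[0,0,0],[0,0,0]]]'
python3 -c "
from h import *
st()"
```

```text
t: 14.37
tool_pos: [0.5722, 0.0891, 0.1324]
tool_rot: [-2.116, 0.214, 2.115]
contact_force: [-2.1, 0.7, -0.2]
opening: -0.0001
t: 14.62
tool_pos: [0.5736, 0.0888, 0.1321]
tool_rot: [-2.114, 0.214, 2.116]
contact_force: [-3.4, 0.9, -0.2]
opening: -0.0001
t: 14.87
tool_pos: [0.575, 0.0885, 0.1317]
tool_rot: [-2.113, 0.214, 2.118]
contact_force: [-4.5, 1.6, -0.8]
opening: -0.0
t 14.87 unit-frame tcp mm [ 18.9 109.9 131.7] F unit [-4.71  0.7  -0.81] open -0.0
tool axes in unit: [[-0.003, -0.0, -1.0], [-0.0, -1.0, 0.0], [-1.0, 0.0, 0.003]]
```

Lever 1 is on its rubber stop at the same 18.9 mm. I'll go back to lever 2.

```bash
python3 -m handwheel '[[0,[0,0,0.02],[0,0,0]],[0,[0,0,0.034],[0,0,0]],[0,[0,0,0.034],[0,0,0]],[0,[0,0.035,0.012],[0,0,0]],[0,[0,0.035,0.0],[0,0,0]],[0,[0,0,0],[0,0,0]],[0,[0,0,0],[0,0,0]]]'
python3 - <<'E'
from h import *
go(-64,40,132)
im=ctrl.get_image("wrist"); cv2.imwrite("pics/w6.png",im[:,:,::-1])
E
```

```text
t: 15.45
tool_pos: [0.4649, 0.0385, 0.1335]
tool_rot: [-2.118, 0.217, 2.109]
contact_force: [0.4, 0.2, -0.5]
opening: 0.0001
t 15.45 unit-frame tcp mm [-78.9  38.9 133.5] F unit [ 0.3   0.31 -0.54] open 0.0
tool axes in unit: [[0.004, -0.003, -1.0], [0.0, -1.0, 0.003], [-1.0, -0.0, -0.004]]
shift tool mm (now axes) [  1.5  -1.2 -14.9] turn [-0.17 -0.25  0.02]
```

View pics/w6.png

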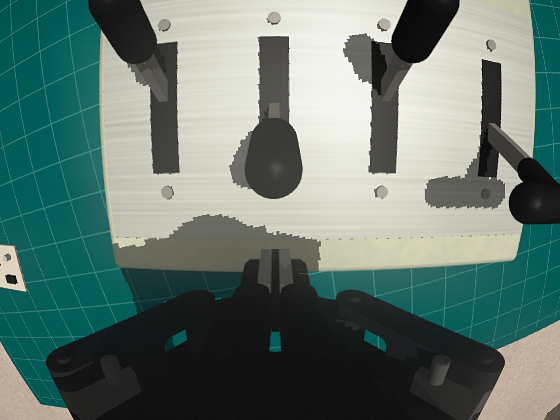

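Levers 1 and 3 are both over ((120,20), (425,20)), and lever 2 (273,160) is in line. I'll push it.

```bash
python3 -m handwheel '[[0,[0,0,-0.007],[0,0,0]],[0,[0,0,-0.007],[0,0,0]],[0,[0,0,-0.006],[0,0,0]],[0,[0,0,-0.005],[0,0,0]],[0,[0,0,-0.004],[0,0,0]],[0,[0,0,0],[0,0,0]]]'
python3 -m handwheel '[[0,[0,0,-0.003],[0,0,0]],[0,[0,0,-0.003],[0,0,0]],[0,[0,0,0],[0,0,0]]]'
python3 -m handwheel '[[0,[0,0,-0.003],[0,0,0]],[0,[0,0,-0.002],[0,0,0]],[0,[0,0,0],[0,0,0]]]'
python3 -c "
from h import *
st()"
```

```text
t: 16.0
tool_pos: [0.493, 0.0341, 0.1321]
tool_rot: [-2.115, 0.214, 2.116]
contact_force: [-1.2, 0.7, 0.9]
opening: 0.0006
t: 16.25
tool_pos: [0.4982, 0.0329, 0.1322]
tool_rot: [-2.115, 0.214, 2.116]
contact_force: [-1.2, 0.5, 0.7]
opening: -0.0
t: 16.5
tool_pos: [0.5034, 0.0317, 0.1324]
tool_rot: [-2.116, 0.214, 2.115]
contact_force: [-0.9, 0.3, 0.5]
opening: -0.0001
t 16.5 unit-frame tcp mm [-39.8  39.9 132.4] F unit [-0.97  0.14  0.48] open -0.0
tool axes in unit: [[0.001, -0.0, -1.0], [0.0, -1.0, 0.0], [-1.0, -0.0, -0.001]]
```

Lever 2 is now free, with 1 N well past its former block. I'll carry it over.

```bash
python3 -m handwheel '[[0,[0,0,-0.004],[0,0,0]],[0,[0,0,-0.004],[0,0,0]],[0,[0,0,-0.004],[0,0,0]],[0,[0,0,-0.004],[0,0,0]],[0,[0,0,0],[0,0,0]]]'
python3 -m handwheel '[[0,[0,0,-0.004],[0,0,0]],[0,[0,0,-0.004],[0,0,0]],[0,[0,0,-0.004],[0,0,0]],[0,[0,0,0],[0,0,0]]]'
python3 -m handwheel '[[0,[0,0,-0.004],[0,0,0]],[0,[0,0,-0.004],[0,0,0]],[0,[0,0,-0.004],[0,0,0]],[0,[0,0,0],[0,0,0]]]'
python3 -m handwheel '[[0,[0,0,-0.004],[0,0,0]],[0,[0,0,-0.004],[0,0,0]],[0,[0,0,-0.003],[0,0,0]],[0,[0,0,0],[0,0,0]],[0,[0,0,0],[0,0,0]]]'
python3 -m handwheel '[[0,[0,0,-0.003],[0,0,0]],[0,[0,0,-0.002],[0,0,0]],[0,[0,0,0],[0,0,0]],[0,[0,0,0],[0,0,0]]]'
python3 -c "
from h import *
st()"
```

```text
t: 16.92
tool_pos: [0.5198, 0.0284, 0.1324]
tool_rot: [-2.116, 0.214, 2.114]
contact_force: [0.9, 0.0, -0.3]
opening: 0.0001
t: 17.25
tool_pos: [0.5313, 0.026, 0.1324]
tool_rot: [-2.116, 0.214, 2.114]
contact_force: [-0.7, 0.2, 0.6]
opening: 0.0001
t: 17.58
tool_pos: [0.5427, 0.0236, 0.1319]
tool_rot: [-2.115, 0.214, 2.115]
contact_force: [-1.1, -0.4, 0.3]
opening: 0.0003
t: 18.0
tool_pos: [0.5535, 0.0215, 0.1324]
tool_rot: [-2.116, 0.214, 2.114]
contact_force: [-1.5, 0.4, -0.2]
opening: -0.0002
t: 18.33
tool_pos: [0.5581, 0.0206, 0.1324]
tool_rot: [-2.116, 0.214, 2.115]
contact_force: [-1.8, 0.6, 0.2]
opening: -0.0002
t 18.33 unit-frame tcp mm [ 16.   39.9 132.4] F unit [-1.86  0.21  0.16] open -0.0
tool axes in unit: [[0.0, -0.0, -1.0], [0.0, -1.0, 0.0], [-1.0, -0.0, -0.0]]
```

```bash
python3 -m handwheel '[[0,[0,0,-0.002],[0,0,0]],[0,[0,0,0],[0,0,0]],[0,[0,0,0],[0,0,0]]]'
python3 -m handwheel '[[0,[0,0,-0.002],[0,0,0]],[0,[0,0,0],[0,0,0]],[0,[0,0,0],[0,0,0]]]'
python3 -c "
from h import *
st()"
```

```text
t: 18.58
tool_pos: [0.5595, 0.0203, 0.1321]
tool_rot: [-2.114, 0.214, 2.116]
contact_force: [-3.8, 1.1, 0.1]
opening: 0.0001
t: 18.83
tool_pos: [0.5609, 0.02, 0.1317]
tool_rot: [-2.112, 0.214, 2.118]
contact_force: [-5.6, 1.7, -0.7]
opening: -0.0
t 18.83 unit-frame tcp mm [ 18.8  39.9 131.7] F unit [-5.85  0.53 -0.73] open -0.0
tool axes in unit: [[-0.003, -0.0, -1.0], [-0.0, -1.0, 0.0], [-1.0, 0.0, 0.003]]
```

Lever 2 is on its stop. Next is the main lever, at y -115.

```bash
python3 -m handwheel '[[0,[0,0,0.02],[0,0,0]],[0,[0,0,0.036],[0,0,0]],[0,[0,0,0.036],[0,0,0]],[0,[0,0.03,0.015],[0,0,0]],[0,[0,0.035,0.0],[0,0,0]],[0,[0,0.035,0.0],[0,0,0]],[0,[0,0.035,0],[0,0,0]],[0,[0,0.02,0],[0,0,0]],[0,[0,0,0],[0,0,0]],[0,[0,0,0],[0,0,0]]]'
python3 - <<'E'
from h import *
go(-64,-115,135)
im=ctrl.get_image("wrist"); cv2.imwrite("pics/w7.png",im[:,:,::-1])
E
```

```text
t: 19.67
tool_pos: [0.4268, -0.1119, 0.1333]
tool_rot: [-2.118, 0.218, 2.111]
contact_force: [-0.2, 1.1, -0.2]
opening: -0.0002
t 19.67 unit-frame tcp mm [ -86.1 -116.2  133.3] F unit [-0.41  1.06 -0.17] open -0.0
tool axes in unit: [[0.004, -0.003, -1.0], [-0.001, -1.0, 0.003], [-1.0, 0.001, -0.004]]
shift tool mm (now axes) [ -1.6  -1.2 -22.1] turn [-0.16 -0.2  -0.03]
```

View pics/w7.png

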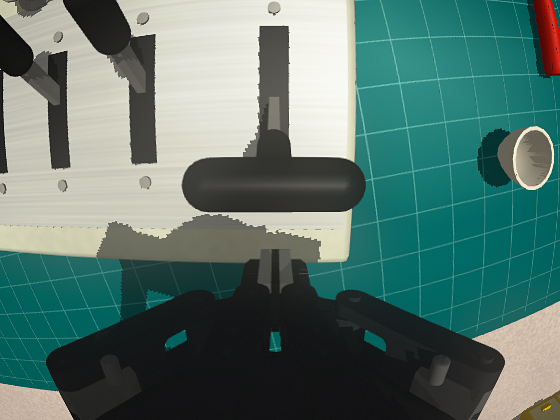

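The T (centre at (274,185)) is in line with the fingers, and feed levers 2 and 3 are over. I'll push, slowing down near contact.

```bash
python3 -m handwheel '[[0,[0,0,-0.007],[0,0,0]],[0,[0,0,-0.006],[0,0,0]],[0,[0,0,-0.005],[0,0,0]],[0,[0,0,-0.004],[0,0,0]],[0,[0,0,-0.004],[0,0,0]],[0,[0,0,0],[0,0,0]]]'
python3 -m handwheel '[[0,[0,0,-0.004],[0,0,0]],[0,[0,0,-0.003],[0,0,0]],[0,[0,0,0],[0,0,0]]]'
python3 -m handwheel '[[0,[0,0,-0.002],[0,0,0]],[0,[0,0,-0.002],[0,0,0]],[0,[0,0,0],[0,0,0]]]'
python3 -c "
from h import *
st()"
```

```text
t: 20.22
tool_pos: [0.4519, -0.1155, 0.1322]
tool_rot: [-2.114, 0.213, 2.117]
contact_force: [-0.8, -0.1, 0.7]
opening: -0.0003
t: 20.47
tool_pos: [0.4588, -0.1173, 0.1323]
tool_rot: [-2.116, 0.214, 2.115]
contact_force: [-1.5, 0.3, 1.8]
opening: -0.0001
t: 20.72
tool_pos: [0.4625, -0.1182, 0.1324]
tool_rot: [-2.116, 0.214, 2.115]
contact_force: [-2.1, 0.7, 1.1]
opening: -0.0001
t 20.72 unit-frame tcp mm [ -49.9 -115.2  132.4] F unit [-2.18  0.22  1.12] open -0.0
tool axes in unit: [[0.001, -0.0, -1.0], [-0.0, -1.0, 0.0], [-1.0, 0.0, -0.001]]
```

```bash
python3 -m handwheel '[[0,[0,0,-0.003],[0,0,0]],[0,[0,0,0],[0,0,0]],[0,[0,0,0],[0,0,0]]]'
python3 -m handwheel '[[0,[0,0,-0.003],[0,0,0]],[0,[0,0,0],[0,0,0]],[0,[0,0,0],[0,0,0]]]'
python3 -c "
from h import *
st()"
```

```text
t: 20.97
tool_pos: [0.4655, -0.1188, 0.1323]
tool_rot: [-2.116, 0.214, 2.114]
contact_force: [-0.3, 0.7, 0.6]
opening: 0.0003
t: 21.22
tool_pos: [0.4684, -0.1193, 0.1323]
tool_rot: [-2.116, 0.214, 2.115]
contact_force: [-0.6, -0.4, 0.1]
opening: -0.0002
t 21.22 unit-frame tcp mm [ -43.9 -115.1  132.3] F unit [-0.52 -0.51  0.07] open -0.0
tool axes in unit: [[0.001, -0.0, -1.0], [-0.0, -1.0, 0.0], [-1.0, 0.0, -0.001]]
```

The main lever is free. I'll continue.

```bash
python3 -m handwheel '[[0,[0,0,-0.004],[0,0,0]],[0,[0,0,-0.004],[0,0,0]],[0,[0,0,-0.004],[0,0,0]],[0,[0,0,0],[0,0,0]]]'
python3 -m handwheel '[[0,[0,0,-0.004],[0,0,0]],[0,[0,0,-0.004],[0,0,0]],[0,[0,0,-0.004],[0,0,0]],[0,[0,0,0],[0,0,0]]]'
python3 -m handwheel '[[0,[0,0,-0.004],[0,0,0]],[0,[0,0,-0.004],[0,0,0]],[0,[0,0,-0.004],[0,0,0]],[0,[0,0,0],[0,0,0]]]'
python3 -m handwheel '[[0,[0,0,-0.004],[0,0,0]],[0,[0,0,-0.004],[0,0,0]],[0,[0,0,-0.004],[0,0,0]],[0,[0,0,0],[0,0,0]]]'
python3 -m handwheel '[[0,[0,0,-0.003],[0,0,0]],[0,[0,0,-0.003],[0,0,0]],[0,[0,0,0],[0,0,0]],[0,[0,0,0],[0,0,0]]]'
python3 - <<'E'
from h import *
st()
im=ctrl.get_image("wrist"); cv2.imwrite("pics/w8.png",im[:,:,::-1])
E
```

```text
t: 21.55
tool_pos: [0.4808, -0.1219, 0.1324]
tool_rot: [-2.117, 0.214, 2.114]
contact_force: [-0.3, 0.1, -0.2]
opening: 0.0
t: 21.88
tool_pos: [0.4925, -0.1242, 0.1323]
tool_rot: [-2.116, 0.214, 2.114]
contact_force: [0.3, 1.1, -0.6]
opening: 0.0003
t: 22.22
tool_pos: [0.5041, -0.1266, 0.1323]
tool_rot: [-2.116, 0.214, 2.114]
contact_force: [0.6, 0.3, 0.1]
opening: 0.0002
t: 22.55
tool_pos: [0.5153, -0.1288, 0.1318]
tool_rot: [-2.114, 0.214, 2.116]
contact_force: [-1.9, 0.2, -0.2]
opening: -0.0002
t: 22.88
tool_pos: [0.5214, -0.1301, 0.1324]
tool_rot: [-2.116, 0.214, 2.114]
contact_force: [-0.9, 0.1, -0.5]
opening: -0.0001
t 22.88 unit-frame tcp mm [  10.2 -115.1  132.4] F unit [-0.91 -0.05 -0.46] open -0.0
tool axes in unit: [[0.001, -0.0, -1.0], [0.0, -1.0, 0.0], [-1.0, -0.0, -0.001]]
```

View pics/w8.png

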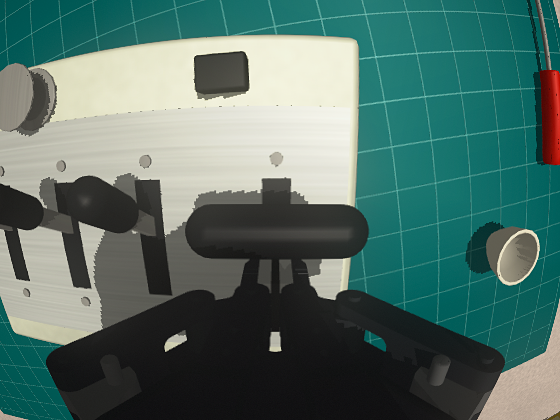

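The T is past upright (277,230) and still moving freely. I'll go on to its stop.

```bash
python3 -m handwheel '[[0,[0,0,-0.003],[0,0,0]],[0,[0,0,-0.003],[0,0,0]],[0,[0,0,0],[0,0,0]],[0,[0,0,0],[0,0,0]]]'
python3 -m handwheel '[[0,[0,0,-0.003],[0,0,0]],[0,[0,0,-0.002],[0,0,0]],[0,[0,0,0],[0,0,0]],[0,[0,0,0],[0,0,0]]]'
python3 -m handwheel '[[0,[0,0,-0.002],[0,0,0]],[0,[0,0,0],[0,0,0]],[0,[0,0,0],[0,0,0]]]'
python3 -m handwheel '[[0,[0,0,-0.002],[0,0,0]],[0,[0,0,0],[0,0,0]],[0,[0,0,0],[0,0,0]]]'
python3 - <<'E'
from h import *
st()
E
```

```text
t: 23.27
tool_pos: [0.5273, -0.1314, 0.1325]
tool_rot: [-2.116, 0.214, 2.114]
contact_force: [-0.7, 0.5, -0.3]
opening: -0.0002
t: 23.6
tool_pos: [0.5316, -0.1322, 0.1321]
tool_rot: [-2.114, 0.214, 2.116]
contact_force: [-4.1, 1.0, 0.1]
opening: 0.0004
t: 23.85
tool_pos: [0.5329, -0.1325, 0.1318]
tool_rot: [-2.113, 0.214, 2.118]
contact_force: [-5.6, 1.6, -0.6]
opening: -0.0002
t: 24.1
tool_pos: [0.5342, -0.1327, 0.1313]
tool_rot: [-2.11, 0.213, 2.12]
contact_force: [-6.1, 1.3, -0.4]
opening: 0.0002
t 24.1 unit-frame tcp mm [  23.3 -115.   131.3] F unit [-6.25  0.07 -0.43] open 0.0
tool axes in unit: [[-0.004, -0.0, -1.0], [0.0, -1.0, 0.0], [-1.0, -0.0, 0.004]]
```

It is on the rubber stop (6 N). I'll retract, lift clear and verify.

```bash
python3 -m handwheel '[[0,[0,0,0.02],[0,0,0]],[0,[0,0,0.036],[0,0,0]],[0,[0,0,0.036],[0,0,0]],[0,[-0.02,0,0.02],[0,0,0]],[0,[-0.035,0,0],[0,0,0]],[0,[-0.035,0,0],[0,0,0]],[0,[-0.035,0.01,0],[0,0,0]],[0,[0,0.035,0.01],[0,0,0]],[0,[0,0.035,0.01],[0,0,0]],[0,[0,0.035,0.01],[0,0,0]]]'
python3 -m handwheel '[[0,[0,0.035,0.01],[0,0,0]],[0,[0,0.035,0.01],[0,0,0]],[0,[0,0.035,0.01],[0,0,0]],[0,[0,0.035,0.01],[0,0,0]],[0,[0,0,0],[0,0,0]],[0,[0,0,0],[0,0,0]]]'
python3 - <<'E'
from h import *
st()
for n,(x0,y0,x1,y1) in (("scene",(195,140,355,260)),("top",(215,170,355,285))):
    im=ctrl.get_image(n); cv2.imwrite(f"pics/{n}_end.png",im[:,:,::-1])
    c=im[y0:y1,x0:x1,::-1].copy(); c=cv2.resize(c,None,fx=5,fy=5,interpolation=cv2.INTER_CUBIC)
    for i in range(4):
        for th,col in((.8,(0,0,255)),(.9,(0,255,0))):
            p=proj(n,[lev(V[:3],i,th,.09 if i<3 else .104)])[0]; q=((p-[x0,y0])*5+2).astype(int); cv2.circle(c,tuple(map(int,q)),4,col,-1)
    cv2.imwrite(f"pics/{n}_endc.png",c)
E
```

```text
t: 24.93
tool_pos: [0.3742, -0.219, 0.2598]
tool_rot: [-2.124, 0.216, 2.112]
contact_force: [0.8, -0.9, -0.9]
opening: -0.0002
t: 25.43
tool_pos: [0.3059, -0.3483, 0.2581]
tool_rot: [-2.116, 0.22, 2.112]
contact_force: [0.2, 0.1, -0.4]
opening: 0.0001
t 25.43 unit-frame tcp mm [-157.2 -372.   258.1] F unit [ 0.16  0.15 -0.4 ] open 0.0
tool axes in unit: [[0.002, -0.004, -1.0], [-0.002, -1.0, 0.004], [-1.0, 0.002, -0.002]]
```

View pics/scene_endc.png

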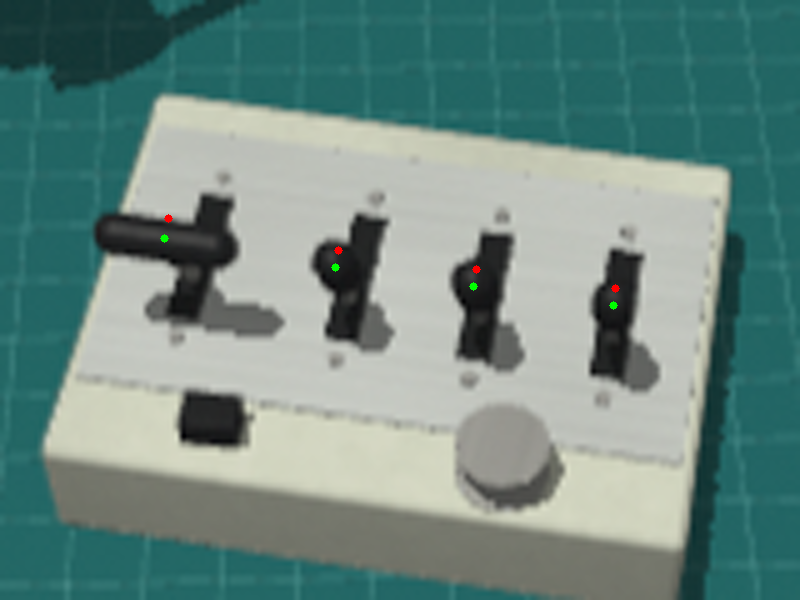

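View pics/top_endc.png

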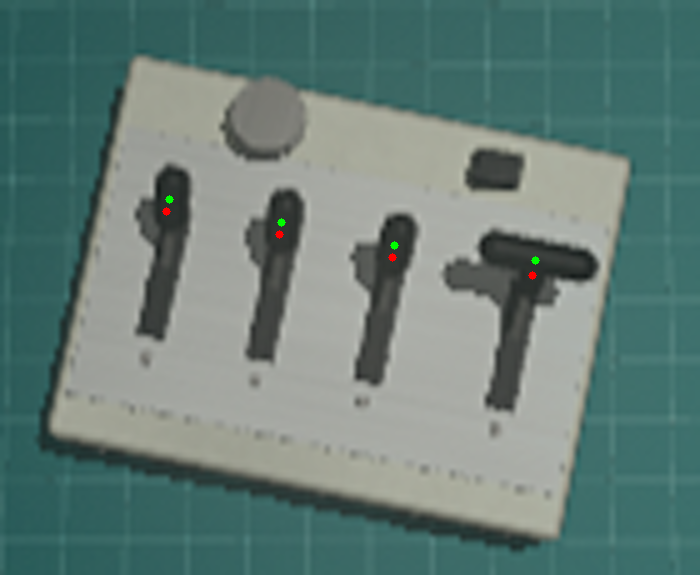

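View pics/scene_end.png

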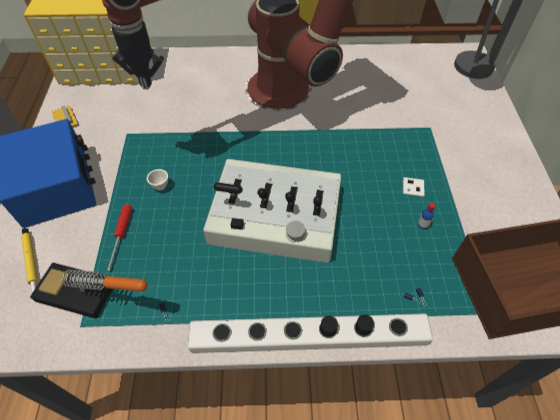

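Both end views put all four grips on the 0.9 rad marks (green), well past 0.80; the T centre is at scene crop (166,240). Spool, relay, cup, screwdriver, glue stick and board are at their starting pixels, and the arm is clear of everything.

```bash
python3 -c "
from h import *
print(ctrl.finish_job())"
```

```text
the job is handed in; nothing more can be done
None
```

All four levers are fully over on their stops, and I handed the job in at about 25.5 s of the 72 s allowed.

- **Order:** I threw lever 3 first. Lever 2 was blocked on the first try, so I backed off at about 8 N along the push (10 N in all, counting the upward part). I then threw lever 1, lever 2 and finally the T-handled main lever.
- **Forces:** each lever moved at about 1–2 N until it met its rubber stop, where the readings rose to 5–6 N. No reading came near the 20 N limit. Force is only reported at the end of each move, so short peaks in between were not seen.
- **Last checks:** in both camera views taken afterwards, the four grips sit at about 0.9 rad. That is my visual estimate against marks drawn at 0.80 and 0.90. The bystanders showed no visible shift, and the arm was clear with the force reading near zero.
- **Disagreements:** the trained networks sometimes missed a grip or gave a wrong extra one. I therefore fitted the unit's pose to points I read off the pictures by hand, good to about 2–3 mm.

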